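# Free the rusted stock-chest bolt and weigh out an order of hard rice-cake bars

## Task

The bolt of the stock chest has rusted tight: work it to and fro with short strokes until it runs, draw it right out and slide the hatch fully open. Lay hard rice-cake bars from the chest on the scale pan, adding one after another and stopping as soon as the needle reaches the thick mark on the dial; a bar that already lies on the pan counts. Then, with every other bar left in the chest, slide the hatch fully shut and push the bolt fully home again, without disturbing the canister, mug and carton.

Things in the scene. Friction and masses are not known exactly. Their poses are not given: they have to be found in the camera images.
- chest: Fixed low wooden chest, 207 (x) by 410 (y) mm, walls 48 mm high; origin on the counter below its middle; x points away from the robot, y left (within 0.2 rad). x -100 to -35 mm: solid deck, top z = 48 mm, carrying the bolt. Behind it the stock compartment: inside x -35 to 95, y -195 to 195 mm, floor z = 8 mm, under the hatch. Rails on the side walls rise to z = 60 mm.
- bolt (a joint): Rusty bolt on the deck, m: 0 = home (locks the hatch), 0.06 = drawn, towards chest -y; hatch free above 0.05. Starts seized near 13 mm. Seized, it moves stiffly (about 9 N) only from 0 to 26 mm and stops dead there however hard it is pulled; full to-and-fro strokes, out to that stop and back home, loosen it: after three to seven it runs (5 N) the whole 60 mm both ways and stays free.
- bolt_knob (a point): Grasp point on the upright rusty round knob post of the bolt (16 mm thick, rounded 20 mm ball end), on its axis, 52 mm above the deck; the post's top is 24 mm higher. The guide strap tops are 26 mm above the deck. It moves with the bolt.
- hatch (a joint): Sliding wooden hatch (10 mm thick, underside at z = 48 mm), m: 0 = shut, 0.15 = fully open, moving along chest +x (away from the robot). About 3 N of friction; stays where left. With the bolt home its rod passes through a strap on the hatch's front edge and locks it; the rod enters the strap only with the hatch fully shut (within 4 mm).
- hatch_knob (a point): Grasp point on the axis of the hatch's upright round dark wooden knob, 26 mm thick, 40 mm high; the point is 25 mm above the hatch's top face and 15 mm below the knob's top. Moves with the hatch.
- pan_floor (a point): Centre of the upper face of the steel pan of the spring scale: 200 mm along its x, 260 mm along its y, rim 6 mm high. Its face stands 81 mm above the counter and sinks 2 mm per 100 g. Its x axis points roughly away from the robot.
- needle (a joint): Needle of the flat round dial (120 mm across) behind the pan, in rad clockwise seen from above; 0 = empty pan, needle pointing towards the robot; 0.5 rad per 100 g. Thin ticks stand every 0.5 rad, the one thick mark stands at 2.5 rad (500 g). It settles within 1 s after a load is let go.
- bar0_mid (a point): Centre of a hard-dried green rice-cake bar, rigid, 84 mm along its x, 36 mm by 36 mm across, about 100 to 160 g (weights differ and are not known beforehand). One of the up to five bars lying on the chest's compartment floor, long side roughly along the chest's x, about 70 mm apart; may be absent.
- bar1_mid (a point): Centre of a hard-dried green rice-cake bar, rigid, 84 mm along its x, 36 mm by 36 mm across, about 100 to 160 g (weights differ and are not known beforehand). One of the up to five bars lying on the chest's compartment floor, long side roughly along the chest's x, about 70 mm apart; may be absent.
- bar2_mid (a point): Centre of a hard-dried green rice-cake bar, rigid, 84 mm along its x, 36 mm by 36 mm across, about 100 to 160 g (weights differ and are not known beforehand). One of the up to five bars lying on the chest's compartment floor, long side roughly along the chest's x, about 70 mm apart; may be absent.
- bar3_mid (a point): Centre of a hard-dried green rice-cake bar, rigid, 84 mm along its x, 36 mm by 36 mm across, about 100 to 160 g (weights differ and are not known beforehand). One of the up to five bars lying on the chest's compartment floor, long side roughly along the chest's x, about 70 mm apart; may be absent.
- bar4_mid (a point): Centre of a hard-dried green rice-cake bar, rigid, 84 mm along its x, 36 mm by 36 mm across, about 100 to 160 g (weights differ and are not known beforehand). One of the up to five bars lying on the chest's compartment floor, long side roughly along the chest's x, about 70 mm apart; may be absent.
- bar5_mid (a point): Centre of a hard-dried green rice-cake bar, rigid, 84 mm along its x, 36 mm by 36 mm across, about 100 to 160 g (weights differ and are not known beforehand). This one, if present (one or two are), already lies on the scale pan, on the half farther from the robot, and counts in the weighing.
- bar6_mid (a point): Centre of a hard-dried green rice-cake bar, rigid, 84 mm along its x, 36 mm by 36 mm across, about 100 to 160 g (weights differ and are not known beforehand). This one, if present (one or two are), already lies on the scale pan, on the half farther from the robot, and counts in the weighing.
- tea_can: Bystander: tea canister, 72 mm across, 110 mm high, origin under its middle.
- mug: Bystander: white mug, 76 mm across, 85 mm high, origin under its middle.
- carton: Bystander: small cardboard carton 120 x 80 x 50 mm, origin under its middle.
Things that resemble listed ones, but are neither listed nor needed, are in the scene too. What is shaped like the part that bears bar5_mid but black or blue is not meant.

How it is judged:
By the outcome, as a careful person would: the job done as asked, in the order asked, and still so for the second after the job is handed in, with the robot touching nothing.
Of bar0, bar1, bar2, bar3, bar4 only 4 to 5 are there at a start; the rules pass over those that are not, and their reading is None.
Of bar5, bar6 only 1 to 2 are there at a start; the rules pass over those that are not, and their reading is None.
At some moment in a run one of bar5, bar6 may be knocked a few centimetres aside while the robot is not near it.
Once in a run the grip may slacken for a moment while it holds something.
It also fails if it takes over 210 s, if anything falls off the work surface, if the arm or the gripper's body presses on something with over 40 N, if the wrist force passes 120 N, or if a joint passes its speed limit or range.

## Robot

A 6-joint arm with a two-finger parallel gripper is mounted at the origin on the work surface. World frame = base frame: x ahead of the robot, y to its left, z up, the work surface at z = 0. Lengths are in mm, angles in rad, forces in N, time in s.
With the tool pointing down it reaches from about 275 to 1000 mm from the base axis. Payload 8.4 kg.
Tool frame: the origin (TCP) lies at the very end of the fingers, on their centre line; the grasp point (between the pads) lies 19 mm behind it; y points along the fingers, x is the direction in which the jaws open and shut, and the axes are right-handed (so a half turn about y gives the same grasp; the last joint's range is limited). The gripper opens to 85 mm and grips with 20 to 120 N. Pads are 22 mm wide; open, the fingers measure 114 mm over their backs; the gripper's body (76 mm by 85 mm) begins 54 mm behind the grasp point. The pads swing forward as they close: fully open they stand 13 mm farther back than shut.
Start: joints at [1.263, 0.353, 1.633, -0, 1.155, -0.002], TCP at [188.159, 596.007, 195.781] pointing down, gripper open.
Joint ranges: [-2.63, 2.63], [-0.92, 2.1], [0.06, 2.66], [-1.3, 4.44], [0, 2.69], [-3.02, 3.02]. Speed limits (rad/s): [2.22, 2.22, 2.79, 3.14, 3.14, 3.14].

## Interface

Orientations are given as [roll, pitch, yaw] about the fixed x, y, z axes, in that order (R = Rz(yaw) Ry(pitch) Rx(roll)).
In Python, from rig import r gives the robot as it stands.
- The arm moves only by the tool servo_tool, never from a script. Its argument "motion" is a list of rows, each a list of 7 numbers: the opening, from -1 (shut) to 1 (fully open), then the shift along the tool's x, y, z in m, then the turn, a rotation vector about the tool's x, y, z in units of 10 degrees (1.0 is 10 degrees). A call has 1 to 12 rows; each row is the pose to reach, as a shift and turn from the pose commanded when the call began, along the tool's axes at that moment; what a row does not reach only later rows make up. A row lasts 1/8 s, in which the tool goes at most 62.5 mm and 10.7 degrees, less where a joint would pass 70% of its speed; a pose out of reach is approached as far as the arm can. A call with a gripper value outside its range is refused whole. The fingers move at their own pace and stop on an object; "grip_force" is the grip in N (left out, the last holds). Time passes only in rows, so rows that repeat a pose let the fingers close. It gives the time, the measured TCP pose, the force and the opening at its end, in the units of the state.
- r.sense(): the state, without advancing time (a new reading comes with each control period).
- r.grab_frame(name): name is "scene" or "top"; returns the picture (480x640x3 uint8, red, green, blue); there is no depth.
- r.calibration(name): a dict with "fx", "fy", "cx", "cy" (pixels), "R" (3x3) and "t" (3): a world point X has camera coordinates R X + t. Camera axes: x right, y down, z forward; pixel columns grow to the right and rows downward; lengths in mm; the calibration is good to about 2 mm. A picture is of the moment at which its call begins. calibration takes no time and is no camera call.
- r.sign_off(): hands the job in, once; it reports no verdict.
The state is a dict: "clock": time; "qpos": joint angles; "qvel": joint speeds; "joint_efforts": joint torques, N m; "eef_pos": TCP position; "tcp_rot": TCP orientation; "contact_force": force on the tool from outside, world axes, zero at the start; "wrist_torque": the same for the moment, N m; "opening": opening from 0.0 (shut) to 1.0 (fully open).
Only numpy, scipy, OpenCV 4.12 (cv2) and the standard library are available. Lean on these libraries where they do the work, as an engineer would, in place of code of your own. Each camera call takes 0.05 s, during which the arm holds its last target. There are 200 camera calls.

## Working session

There is one attempt and no reset: what is moved stays moved. The work goes in short steps, Python scripts to look and compute and a tool call to move; the robot and the scene stay as the last step left them, time stands still between calls to the robot, and variables do not carry over. Pictures are saved under pics/ and viewed, on a budget of 14 in all, crops included, one or two more only if the job needs it, and the job is handed in when it is done.

Besides the shell and the picture viewer there is one more tool, called after "Request:" as name(argument=value, ...), one argument or row to a line, values as JSON. servo_tool: Moves the arm, as the interface text tells. Its arguments: {"type":"object","properties":{"motion":{"type":"array","items":{"type":"array","items":{"type":"number"}}},"grip_force":{"type":"number"}},"required":["motion"]}

```bash
ls; mkdir -p pics; python3 - <<'E'
from rig import r
import cv2
for n in("scene","top"):
    cv2.imwrite(f"pics/{n}0.png",cv2.cvtColor(r.grab_frame(n),cv2.COLOR_RGB2BGR)); c=r.calibration(n); print(n,c)
print(r.sense())
E
```

```text
pics
scene {'fx': 536.0732094963141, 'fy': 536.0732094963141, 'cx': 312.07304389541446, 'cy': 231.08969875022788, 'R': array([[ 0.84386875,  0.53654012,  0.00319949],
       [ 0.44596846, -0.69807747, -0.56017852],
       [-0.29832476,  0.47414402, -0.82836573]]), 't': array([-471.14586711, -176.58127217, 1867.87175907])}
top {'fx': 450.70471041768167, 'fy': 450.70471041768167, 'cx': 323.135434026818, 'cy': 236.29987118776413, 'R': array([[-0.00305719, -0.99999227, -0.002472  ],
       [-0.98342925,  0.00345463, -0.18125944],
       [ 0.18126658,  0.00187689, -0.98343221]]), 't': array([  -5.0603934 ,  539.99660535, 1300.27044665])}
{'clock': 0.1, 'qpos': array([ 1.26258525e+00,  3.53578253e-01,  1.63405181e+00,  1.50424566e-05,
        1.15521020e+00, -2.40251122e-03]), 'qvel': array([ 1.68208580e-03, -1.49962071e-03, -1.67834731e-03,  5.47120795e-04,
       -3.00571366e-04,  7.99460389e-05]), 'joint_efforts': array([ 1.57047125e-03, -6.06356621e+01, -3.42818713e+01,  1.60574509e-04,
        4.04134902e-03, -1.66066610e-05]), 'eef_pos': array([188.01902173, 595.5552181 , 195.14058478]), 'tcp_rot': array([-1.57077957e+00,  1.24758112e-03,  1.26498169e+00]), 'contact_force': array([ 0.04112117, -0.05928876,  0.5651444 ]), 'wrist_torque': array([-0.01619969, -0.03955602,  0.00754678]), 'opening': 0.9984697226948017}
```

View pics/scene0.png

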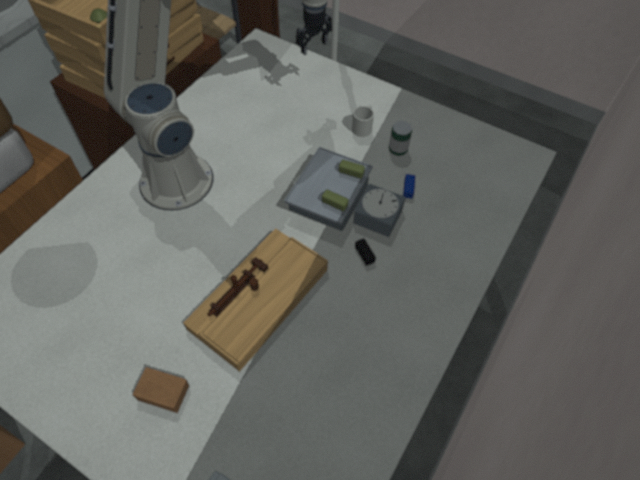

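View pics/top0.png

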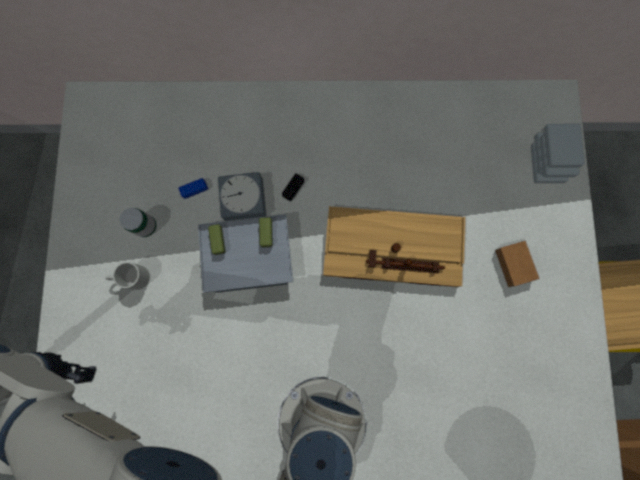

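Chest sits at about (394,246) in the top view, the pan at (245,255) with two green bars, and the dial at (241,193). The scene view agrees, with the bolt at (240,287). I'll zoom in on both for knobs and edges.

```bash
python3 - <<'E'
import cv2,numpy as np
t=cv2.imread("pics/top0.png");s=cv2.imread("pics/scene0.png")
a=cv2.resize(t[195:300,310:475],None,fx=4.8,fy=4.8*.6/.6,interpolation=cv2.INTER_CUBIC)[:,:800]
cv2.imwrite("pics/c1.png",a)
b=cv2.resize(s[225:370,175:335],None,fx=4,fy=4,interpolation=cv2.INTER_CUBIC);cv2.imwrite("pics/c2.png",b)
print(a.shape,b.shape)
E
```

```text
(504, 792, 3) (580, 640, 3)
```

View pics/c1.png

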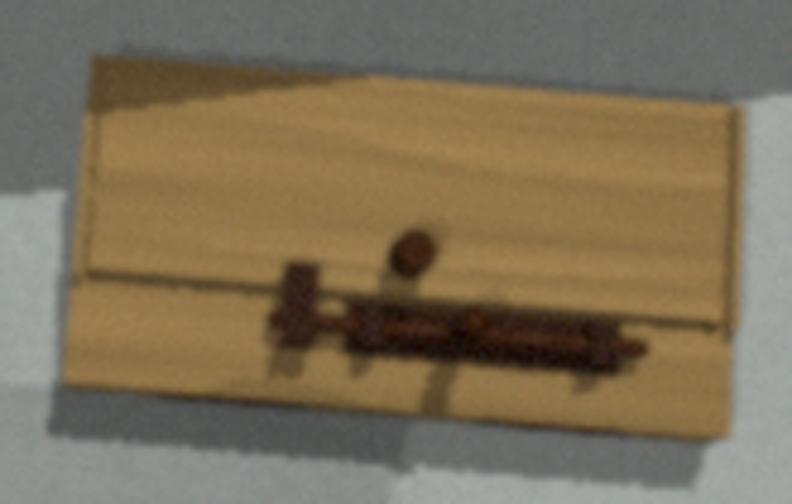

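View pics/c2.png

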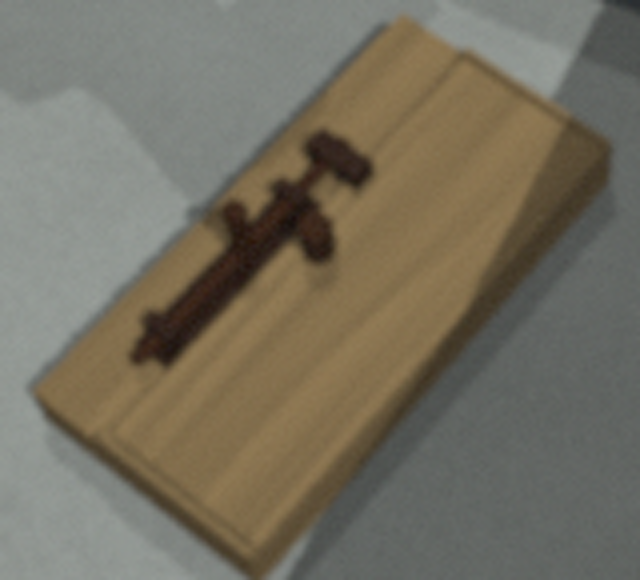

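Bolt post top is at c1 (472,320), which is top pixel (408.3,261.7), and at c2 (234,210). Hatch knob top is at c1 (412,250). Deck front corners are at c1 (65,383) and (725,437).

```bash
cat >h.py <<'E'
import numpy as np,cv2
from rig import r
def ray(n,u,v):
    c=r.calibration(n);R=c["R"];o=-R.T@c["t"]
    return o,R.T@np.array([(u-c["cx"])/c["fx"],(v-c["cy"])/c["fy"],1])
def onz(n,u,v,z):
    o,d=ray(n,u,v);return o+d*(z-o[2])/d[2]
def tri(u1,v1,u2,v2):
    (o,d),(p,e)=ray("top",u1,v1),ray("scene",u2,v2)
    k=np.linalg.lstsq(np.c_[d,-e],p-o,rcond=None)[0]
    a,b=o+d*k[0],p+e*k[1];return (a+b)/2,np.linalg.norm(a-b)
def pix(n,X):
    c=r.calibration(n);p=c["R"]@np.array(X)+c["t"];return np.array([c["fx"]*p[0]/p[2]+c["cx"],c["fy"]*p[1]/p[2]+c["cy"]])
def chest(C,yaw,p):  # chest->world
    c,s=np.cos(yaw),np.sin(yaw);return np.array([C[0]+c*p[0]-s*p[1],C[1]+s*p[0]+c*p[1]])
def rel(x,y,z,yaw,pose=None):
    """row shift/turn from measured (or given x,y,z,yaw) pose"""
    if pose is None:
        s=r.sense();pose=[*s["eef_pos"],s["tcp_rot"][2]]
    w=pose[3];dx,dy=x-pose[0],y-pose[1];c,s=np.cos(w),np.sin(w)
    return np.round([(c*dx+s*dy)/1e3,(pose[2]-z)/1e3,(-s*dx+c*dy)/1e3,-np.degrees(yaw-w)/10],4)
E
python3 - <<'E'
from h import *
np.set_printoptions(precision=1,suppress=True)
C1=lambda u,v:(310+u/4.8,195+v/4.8)
C2=lambda u,v:(175+u/4,225+v/4)
fl=onz("top",*C1(65,383),48);fr=onz("top",*C1(725,437),48)
print("front",fl,fr,np.linalg.norm(fl-fr))
rl=onz("top",*C1(92,58),60);rr=onz("top",*C1(745,105),60);print("rear",rl,rr)
y=fl-fr;yaw=np.arctan2(-y[0],y[1]);print("yaw",yaw)
y2=rl-rr;print(np.arctan2(-y2[0],y2[1]))
m=(fl+fr+rl+rr)/4;print("C",m)
print("bolt",onz("top",*C1(472,320),118),tri(*C1(472,320),*C2(234,212)))
print("hknob",onz("top",*C1(412,250),98),tri(*C1(412,250),*C2(312,220)))
im=cv2.imread("pics/top0.png");hsv=cv2.cvtColor(im,cv2.COLOR_BGR2HSV)
g=cv2.inRange(hsv,(25,80,40),(45,255,255));g[:,:190]=0;g[:,300:]=0
n,_,st,ce=cv2.connectedComponentsWithStats(g)
for i in range(1,n):
    if st[i,4]>100:print("bar",ce[i],st[i],onz("top",*ce[i],112))
for p in [(199,224),(288,218),(292,287),(203,295)]:print("pan",onz("top",*p,83))
print("dial",onz("top",241,193,70))
E
```

```text
front [424.7  -7.7  48. ] [ 390.3 -411.2   48. ] 404.98683320862347
rear [627.3 -25.3  60. ] [ 595.6 -432.1   60. ]
yaw -0.08502191095625253
-0.07763043239753453
C [ 509.5 -219.1   54. ]
bolt [ 454.  -246.1  118. ] (array([ 453.1, -247.3,  116.9]), np.float64(2.960547509268055))
hknob [ 498.8 -215.5   98. ] (array([ 497.2, -216.3,  100.9]), np.float64(3.354427231519873))
bar [265.2 231.8] [260 218  12  29 323] [542.  158.6 112. ]
bar [216.1 239. ] [209 225  15  29 340] [521.8 298.3 112. ]
pan [571.8 357.4  83. ]
pan [588.9  96.3  83. ]
pan [386.7  82.6  83. ]
pan [364.7 336.2  83. ]
dial [669.2 239.3  70. ]
```

```bash
python3 - <<'E'
from h import *
print(rel(453.5,-246.7,180,1.49,[188.16,596,195.78,1.265]))
E
```

```text
[-0.7237  0.0158 -0.5067 -1.2892]
```

Request:
servo_tool(
  motion=[
    [1, -0.724, 0.016, -0.507, 0, -1.29, 0],
    [1, -0.724, 0.016, -0.507, 0, -1.29, 0],
    [1, -0.724, 0.016, -0.507, 0, -1.29, 0],
    [1, -0.724, 0.016, -0.507, 0, -1.29, 0],
    [1, -0.724, 0.016, -0.507, 0, -1.29, 0],
    [1, -0.724, 0.016, -0.507, 0, -1.29, 0],
    [1, -0.724, 0.016, -0.507, 0, -1.29, 0],
    [1, -0.724, 0.016, -0.507, 0, -1.29, 0],
    [1, -0.724, 0.016, -0.507, 0, -1.29, 0],
    [1, -0.724, 0.016, -0.507, 0, -1.29, 0],
    [1, -0.724, 0.016, -0.507, 0, -1.29, 0],
    [1, -0.724, 0.016, -0.507, 0, -1.29, 0],
  ],
)

```text
clock: 1.6
eef_pos: [413.6, -121.5, 182.2]
tcp_rot: [-1.571, -0.0, 1.49]
contact_force: [0.7, 0.7, -0.0]
opening: 1.0
```

```bash
python3 - <<'E'
from h import *
s=r.sense();print(s["eef_pos"],s["tcp_rot"],s["qpos"],s["clock"],rel(453.5,-246.7,180,1.49))
E
```

```text
[ 413.59466019 -121.47323809  182.23827673] [-1.57128035e+00 -1.24829152e-04  1.48951298e+00] [-2.89342733e-01  6.02135828e-02  2.04127039e+00  2.57607852e-04
  1.03966089e+00 -1.77898611e+00] 1.6 [-0.1216  0.0022 -0.0499 -0.0028]
```

Request:
servo_tool(
  motion=[
    [1, -0.12, 0, -0.05, 0, 0, 0],
    [1, -0.12, 0, -0.05, 0, 0, 0],
    [1, -0.12, 0, -0.05, 0, 0, 0],
    [1, -0.12, 0, -0.05, 0, 0, 0],
    [1, -0.12, 0, -0.05, 0, 0, 0],
  ],
)

```text
clock: 2.22
eef_pos: [453.0, -241.6, 182.0]
tcp_rot: [-1.57, -0.001, 1.491]
contact_force: [-0.4, -0.8, -0.8]
opening: 0.999
```

```bash
python3 - <<'E'
from h import *
print(rel(453.5,-246.7,82,1.49),r.sense()["qvel"].max())
im=cv2.cvtColor(r.grab_frame("scene"),cv2.COLOR_RGB2BGR)
cv2.imwrite("pics/c3.png",cv2.resize(im[200:370,150:350],None,fx=3,fy=3,interpolation=cv2.INTER_CUBIC))
E
```

```text
[-0.005   0.1    -0.0009  0.0061] 0.007123446545645677
```

View pics/c3.png

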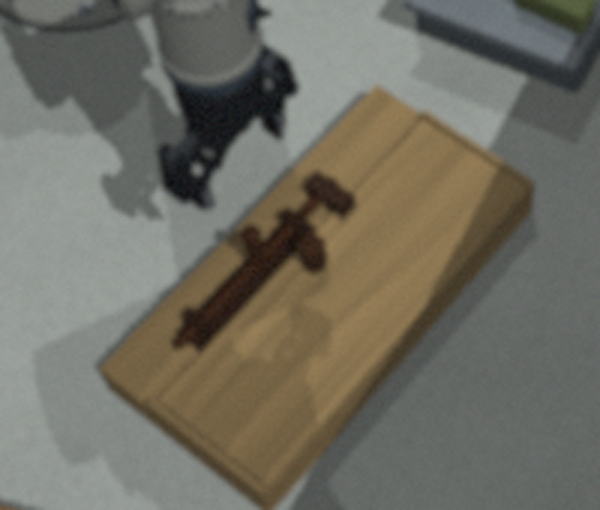

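The gripper hangs over the bolt, with its fingers straddling the knob line. Knob is at crop (252,240). I'll lower it and grip.

Request:
servo_tool(
  motion=[
    [1, -0.004, 0.05, -0.001, 0, 0, 0],
    [1, -0.004, 0.09, -0.001, 0, 0, 0],
    [1, -0.004, 0.1, -0.001, 0, 0, 0],
    [1, -0.004, 0.1, -0.001, 0, 0, 0],
    [-1, -0.004, 0.1, -0.001, 0, 0, 0],
    [-1, -0.004, 0.1, -0.001, 0, 0, 0],
    [-1, -0.004, 0.1, -0.001, 0, 0, 0],
    [-1, -0.004, 0.1, -0.001, 0, 0, 0],
    [-1, -0.004, 0.1, -0.001, 0, 0, 0],
    [-1, -0.004, 0.1, -0.001, 0, 0, 0],
    [-1, -0.004, 0.1, -0.001, 0, 0, 0],
  ],
  grip_force=60,
)

```text
clock: 3.65
eef_pos: [456.1, -248.4, 84.2]
tcp_rot: [-1.575, 0.002, 1.49]
contact_force: [-1.0, -1.6, 15.7]
opening: -0.003
```

```bash
python3 - <<'E'
from h import *
im=cv2.cvtColor(r.grab_frame("scene"),cv2.COLOR_RGB2BGR)
im2=cv2.cvtColor(r.grab_frame("top"),cv2.COLOR_RGB2BGR)
a=cv2.resize(im[225:325,190:290],None,fx=4,fy=4,interpolation=cv2.INTER_CUBIC)
b=cv2.resize(im2[210:310,350:450],None,fx=4,fy=4,interpolation=cv2.INTER_CUBIC)
cv2.imwrite("pics/c4.png",np.hstack([a,b])); s=r.sense();print(s["contact_force"],s["wrist_torque"])
E
```

```text
[-1.75541048 -1.50006071 15.99841799] [-0.28119403  0.36169199 -0.06598991]
```

View pics/c4.png

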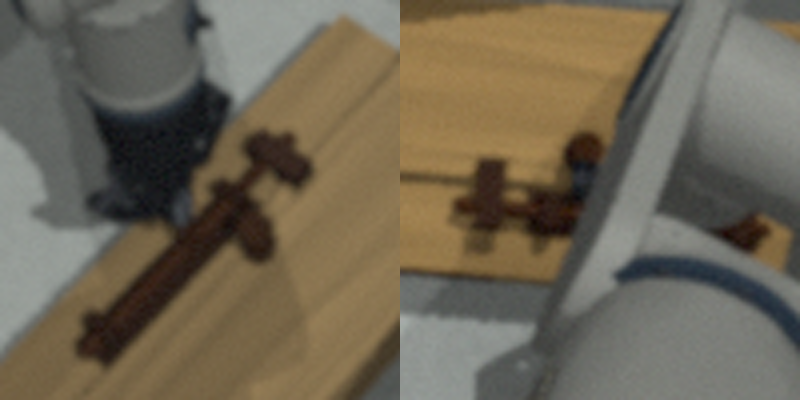

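```bash
python3 - <<'E'
from h import *
s=r.sense();e=s["eef_pos"]
for n,o,f in(("scene",(190,225),4),("top",(350,210),4)):
  for z in (84,103,130,157): print(n,z,(pix(n,[e[0],e[1],z])-o)*f)
print("bolt post c3", [(pix("scene",[453,-247,z])-[150,200])*3 for z in(74,100,124)])
print("c1",[(pix("top",[453,-247,z])-[310,195])*4.8 for z in(48,74,100,124)])
print(s["opening"],s["tcp_rot"])
E
```

```text
scene 84 [183.82478684 237.03800939]
scene 103 [180.77536796 224.29828876]
scene 130 [176.33236416 205.73651378]
scene 157 [171.75543336 186.61522476]
top 84 [227.84800695 209.75646027]
top 103 [232.67213675 206.43522444]
top 130 [239.77466038 201.54539831]
top 157 [247.18431595 196.44412314]
bolt post c3 [array([257.38756784, 255.10769835]), array([254.25947524, 242.1002637 ]), array([251.29295557, 229.76469199])]
c1 [array([452.7592647 , 335.93016903]), array([460.2645521 , 330.83156284]), array([468.06885455, 325.5298252 ]), array([475.55396722, 320.44492441])]
0.0031433959509249336 [-1.5746349   0.00238173  1.49027048]
```

Request:
servo_tool(
  motion=[
    [1, 0, 0, 0, 0, 0, 0],
    [1, 0, 0, 0, 0, 0, 0],
    [1, 0, 0, 0, 0, 0, 0],
    [1, 0, -0.05, 0, 0, 0, 0],
    [1, 0, -0.1, 0, 0, 0, 0],
    [1, 0.06, -0.1, 0, 0, 0, 0],
    [1, 0.12, -0.1, 0, 0, 0, 0],
    [1, 0.18, -0.1, 0, 0, 0, 0],
    [1, 0.18, -0.1, 0, 0, 0, 0],
  ],
)

```text
clock: 4.88
eef_pos: [468.3, -63.9, 181.9]
tcp_rot: [-1.57, -0.001, 1.495]
contact_force: [0.4, -0.5, 0.3]
opening: 1.002
```

```bash
python3 - <<'E'
from h import *
s=r.sense();print(s["eef_pos"],s["contact_force"])
im=cv2.cvtColor(r.grab_frame("scene"),cv2.COLOR_RGB2BGR)
im2=cv2.cvtColor(r.grab_frame("top"),cv2.COLOR_RGB2BGR)
a=cv2.resize(im[245:325,195:275],None,fx=5,fy=5,interpolation=cv2.INTER_CUBIC)
b=cv2.resize(im2[225:305,370:450],None,fx=5,fy=5,interpolation=cv2.INTER_CUBIC)
cv2.imwrite("pics/c5.png",np.hstack([a,b]))
E
```

```text
[468.28242364 -63.87543052 181.89098946] [ 0.41944831 -0.46661826  0.27230004]
```

View pics/c5.png

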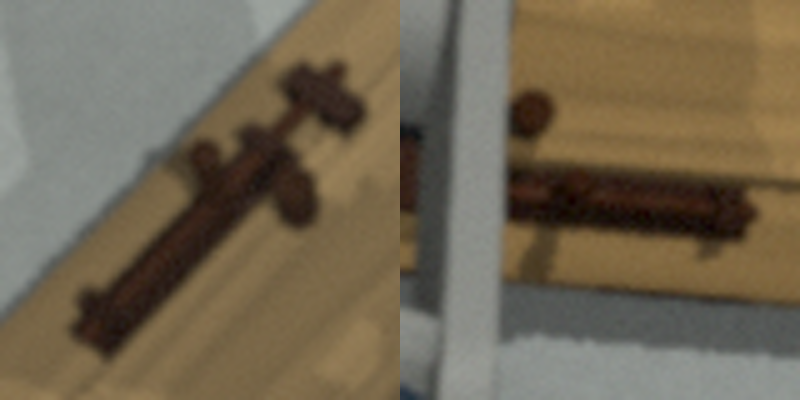

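```bash
python3 - <<'E'
from h import *
np.set_printoptions(precision=1,suppress=True)
T=lambda u,v:(370+u/5,225+v/5)
S=lambda u,v:(195+u/5,245+v/5)
print(tri(*T(175,185),*S(207,155)), tri(*T(132,113),*S(297,190)))
for z in(84,100,118):print(z,onz("top",*T(175,185),z),onz("scene",*S(207,155),z))
# finer: brightness masks of dark rust around the ball
E
```

```text
(array([ 453.6, -237.5,  113.7]), np.float64(0.020738577101239736)) (array([ 499.4, -218.4,   87.6]), np.float64(1.262754475155474))
84 [ 457.4 -242.8   84. ] [ 440.8 -226.    84. ]
100 [ 455.4 -239.9  100. ] [ 447.7 -232.2  100. ]
118 [ 453.1 -236.7  118. ] [ 455.5 -239.2  118. ]
```

```bash
python3 - <<'E'
from h import *
print(rel(453.5,-237.5,88,1.49))
E
```

```text
[-0.1712  0.094   0.0016  0.0135]
```

Request:
servo_tool(
  motion=[
    [1, -0.06, 0, 0.001, 0, 0, 0],
    [1, -0.12, 0, 0.001, 0, 0, 0],
    [1, -0.171, 0.0, 0.001, 0, 0, 0],
    [1, -0.171, 0.0, 0.001, 0, 0, 0],
    [1, -0.171, 0.05, 0.001, 0, 0, 0],
    [1, -0.171, 0.094, 0.001, 0, 0, 0],
    [1, -0.171, 0.094, 0.001, 0, 0, 0],
    [1, -0.171, 0.094, 0.001, 0, 0, 0],
    [-0.2, -0.171, 0.094, 0.001, 0, 0, 0],
    [-0.2, -0.171, 0.094, 0.001, 0, 0, 0],
    [-0.2, -0.171, 0.094, 0.001, 0, 0, 0],
  ],
  grip_force=30,
)

```text
clock: 6.35
eef_pos: [454.4, -238.0, 88.9]
tcp_rot: [-1.572, 0.0, 1.49]
contact_force: [0.4, -0.3, 0.2]
opening: 0.402
```

Request:
servo_tool(
  motion=[
    [-0.4, 0, 0, 0, 0, 0, 0],
    [-0.4, 0, 0, 0, 0, 0, 0],
  ],
)

```text
clock: 6.6
eef_pos: [454.0, -237.8, 88.2]
tcp_rot: [-1.571, -0.0, 1.49]
contact_force: [-0.5, 1.3, 0.1]
opening: 0.296
```

Request:
servo_tool(
  motion=[
    [-0.5, 0, 0, 0, 0, 0, 0],
    [-0.55, 0, 0, 0, 0, 0, 0],
  ],
)

```text
clock: 6.85
eef_pos: [454.0, -237.9, 88.1]
tcp_rot: [-1.571, -0.0, 1.49]
contact_force: [-0.0, -0.3, -0.2]
opening: 0.222
```

Request:
servo_tool(
  motion=[
    [-0.7, 0, 0, 0, 0, 0, 0],
    [-0.7, 0, 0, 0, 0, 0, 0],
  ],
)

```text
clock: 7.1
eef_pos: [454.0, -237.9, 88.2]
tcp_rot: [-1.571, -0.0, 1.49]
contact_force: [0.4, -0.7, 0.5]
opening: 0.149
```

```bash
python3 - <<'E'
from h import *
im=cv2.cvtColor(r.grab_frame("scene"),cv2.COLOR_RGB2BGR)
a=cv2.resize(im[240:310,195:275],None,fx=8,fy=8,interpolation=cv2.INTER_CUBIC)
a=cv2.convertScaleAbs(a,alpha=2.2)
cv2.imwrite("pics/c6.png",a)
E
```

```text
(no output)
```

View pics/c6.png

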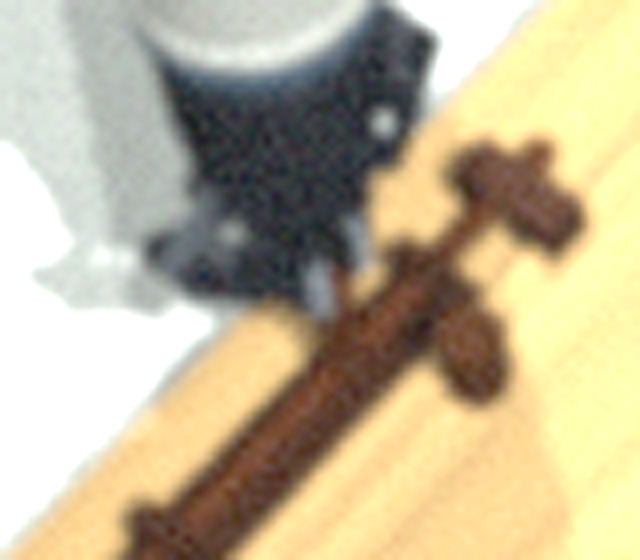

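Pads sit at (320,285) and (357,240), with the brown post between them. I'll keep closing.

Request:
servo_tool(
  motion=[
    [-0.8, 0, 0, 0, 0, 0, 0],
    [-0.8, 0, 0, 0, 0, 0, 0],
  ],
  grip_force=30,
)

```text
clock: 7.4
eef_pos: [454.0, -237.9, 88.2]
tcp_rot: [-1.571, 0.0, 1.49]
contact_force: [-0.5, 0.5, 0.7]
opening: 0.101
```

Request:
servo_tool(
  motion=[
    [-0.9, 0, 0, 0, 0, 0, 0],
    [-0.9, 0, 0, 0, 0, 0, 0],
  ],
)

```text
clock: 7.65
eef_pos: [454.0, -237.9, 88.2]
tcp_rot: [-1.571, 0.0, 1.49]
contact_force: [-0.2, 0.2, -0.8]
opening: 0.047
```

Request:
servo_tool(
  motion=[
    [-1, 0, 0, 0, 0, 0, 0],
    [-1, 0, 0, 0, 0, 0, 0],
  ],
)

```text
clock: 7.9
eef_pos: [454.0, -237.9, 88.2]
tcp_rot: [-1.571, -0.0, 1.49]
contact_force: [0.2, 0.5, -0.7]
opening: -0.005
```

```bash
python3 - <<'E'
from h import *
np.set_printoptions(precision=1,suppress=True)
for z in(74,88,107,114):print(z,(pix("scene",[454,-238,z])-[195,240])*8)
im=cv2.cvtColor(r.grab_frame("scene"),cv2.COLOR_RGB2BGR)
im2=cv2.cvtColor(r.grab_frame("top"),cv2.COLOR_RGB2BGR)
a=cv2.convertScaleAbs(cv2.resize(im[240:300,210:260],None,fx=8,fy=8,interpolation=cv2.INTER_CUBIC),alpha=2.2)
b=cv2.convertScaleAbs(cv2.resize(im2[235:295,375:425],None,fx=8,fy=8,interpolation=cv2.INTER_CUBIC),alpha=2.2)
cv2.imwrite("pics/c7.png",np.hstack([a,b]))
E
```

```text
74 [343.5 343.1]
88 [339.2 324.5]
107 [333.2 298.7]
114 [331.  289.1]
```

View pics/c7.png

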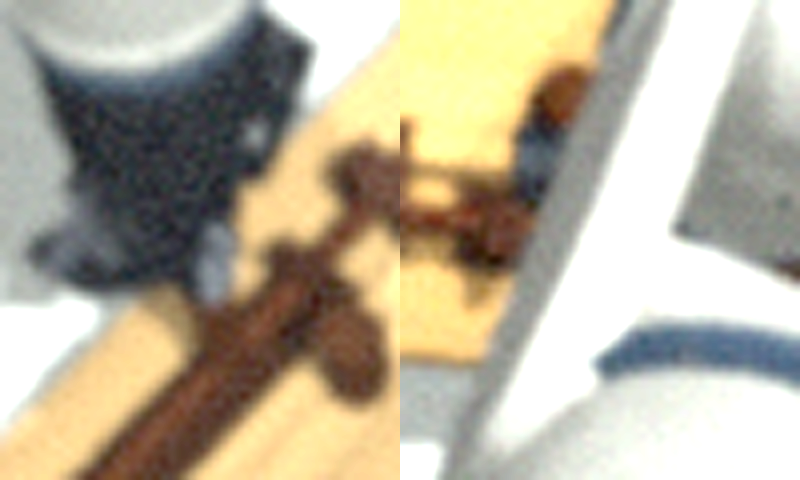

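Request:
servo_tool(
  motion=[
    [-1, 0, 0, 0.003, 0, 0, 0],
    [-1, 0, 0, 0.006, 0, 0, 0],
    [-1, 0, 0, 0.006, 0, 0, 0],
  ],
)

```text
clock: 8.38
eef_pos: [447.6, -237.3, 88.2]
tcp_rot: [-1.571, -0.0, 1.49]
contact_force: [0.3, -0.1, -0.4]
opening: 0.001
```

Request:
servo_tool(
  motion=[
    [-1, 0, 0, 0.003, 0, 0, 0],
    [-1, 0, 0, 0.006, 0, 0, 0],
    [-1, 0, 0, 0.006, 0, 0, 0],
  ],
)

```text
clock: 8.75
eef_pos: [441.7, -236.8, 88.2]
tcp_rot: [-1.571, -0.0, 1.49]
contact_force: [-0.2, 0.1, -0.1]
opening: -0.001
```

Request:
servo_tool(
  motion=[
    [-1, 0, -0.05, 0, 0, 0, 0],
    [-1, 0, -0.1, 0, 0, 0, 0],
    [-1, 0.06, -0.1, 0, 0, 0, 0],
    [-1, 0.12, -0.1, 0, 0, 0, 0],
    [-1, 0.18, -0.1, 0, 0, 0, 0],
    [-1, 0.24, -0.1, 0, 0, 0, 0],
    [-1, 0.26, -0.1, 0, 0, 0, 0],
    [-1, 0.26, -0.1, 0, 0, 0, 0],
  ],
)

```text
clock: 9.75
eef_pos: [463.0, 23.5, 188.3]
tcp_rot: [-1.571, -0.0, 1.493]
contact_force: [-0.1, 0.3, -0.1]
opening: 0.003
```

```bash
python3 - <<'E'
from h import *
im=cv2.cvtColor(r.grab_frame("scene"),cv2.COLOR_RGB2BGR)
im2=cv2.cvtColor(r.grab_frame("top"),cv2.COLOR_RGB2BGR)
cv2.imwrite("pics/scene8.png",im);cv2.imwrite("pics/top8.png",im2)
a=cv2.convertScaleAbs(cv2.resize(im[255:315,203:273],None,fx=8,fy=8,interpolation=cv2.INTER_CUBIC),alpha=2.2)
b=cv2.convertScaleAbs(cv2.resize(im2[235:280,365:450],None,fx=8,fy=8,interpolation=cv2.INTER_CUBIC),alpha=2.2)
a=cv2.resize(a[:,:560],None,fx=.58,fy=.58)
print(a.shape,b.shape)
c=np.zeros((600,700,3),np.uint8);c[:360,:680]=b[:360,:680];c[300+20:300+20+0]=0
d=cv2.resize(im[255:305,203:273],None,fx=4.6,fy=4.6,interpolation=cv2.INTER_CUBIC);d=cv2.convertScaleAbs(d,alpha=2.2);c[365:365+d.shape[0],:d.shape[1]]=d
cv2.imwrite("pics/c8.png",c)
E
```

```text
(278, 325, 3) (360, 680, 3)
```

View pics/c8.png

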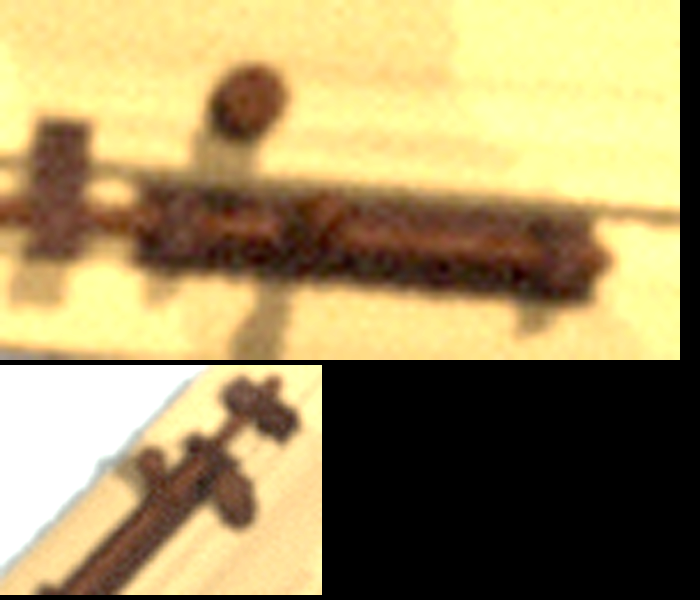

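```bash
python3 - <<'E'
from h import *
X=r.sense()["eef_pos"];out=[]
for n in("scene","top"):
    im=cv2.imread(f"pics/{n}8.png");p=pix(n,X);print(n,p)
    u,v=np.round(p).astype(int);c=im[v-30:v+20,u-25:u+25]
    c=cv2.convertScaleAbs(cv2.resize(c,None,fx=8,fy=8,interpolation=cv2.INTER_CUBIC),alpha=2.5)
    q=((p-[u-25,v-30])*8+4).astype(int);cv2.drawMarker(c,tuple(int(i) for i in q),(0,0,255),cv2.MARKER_CROSS,14,1)
    for dz in (20,40):
        q=((pix(n,X+[0,0,dz])-[u-25,v-30])*8+4);cv2.drawMarker(c,tuple(int(i) for i in q),(0,255,0),cv2.MARKER_CROSS,8,1)
    out.append(c)
cv2.imwrite("pics/c9.png",np.hstack(out))
E
```

```text
scene [289.01450616 200.34897927]
top [312.29265663 255.35977373]
```

View pics/c9.png

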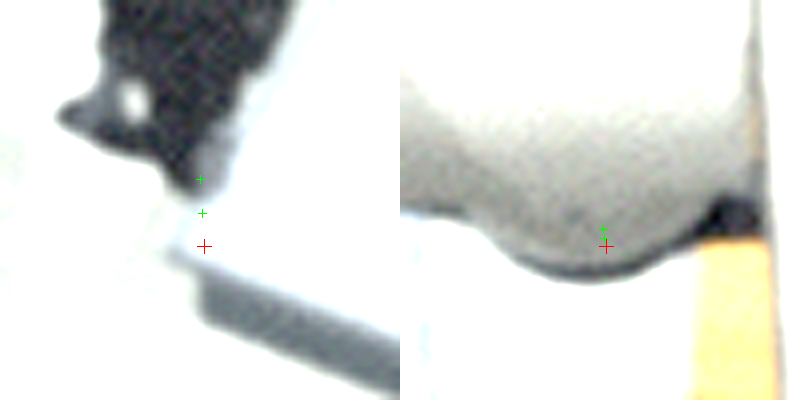

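The closed fingertips appear about 30 mm above the reported TCP, at (190,195) against a mark at (204,246). That fits the fingers having closed on top of the ball. I'll measure the offset by touching the bare deck.

```bash
python3 - <<'E'
from h import *
p=chest([506,-219],-.081,[-68,110]);print(p,rel(*p,40,1.49))
E
```

```text
[ 447.12321217 -103.85867877] [-0.1266  0.1482  0.0057  0.0045]
```

Request:
servo_tool(
  motion=[
    [-1, -0.06, 0, 0.006, 0, 0, 0],
    [-1, -0.12, 0.03, 0.006, 0, 0, 0],
    [-1, -0.127, 0.09, 0.006, 0, 0, 0],
    [-1, -0.127, 0.13, 0.006, 0, 0, 0],
    [-1, -0.127, 0.148, 0.006, 0, 0, 0],
    [-1, -0.127, 0.148, 0.006, 0, 0, 0],
    [-1, -0.127, 0.152, 0.006, 0, 0, 0],
    [-1, -0.127, 0.155, 0.006, 0, 0, 0],
    [-1, -0.127, 0.157, 0.006, 0, 0, 0],
  ],
)

```text
clock: 10.98
eef_pos: [447.2, -104.0, 31.7]
tcp_rot: [-1.572, 0.0, 1.49]
contact_force: [0.7, -0.4, -0.4]
opening: -0.003
```

Request:
servo_tool(
  motion=[
    [-1, 0, 0.003, 0, 0, 0, 0],
    [-1, 0, 0.006, 0, 0, 0, 0],
    [-1, 0, 0.006, 0, 0, 0, 0],
  ],
)

```text
clock: 11.35
eef_pos: [446.6, -103.8, 25.0]
tcp_rot: [-1.57, -0.0, 1.49]
contact_force: [0.5, -0.5, -0.2]
opening: 0.002
```

Request:
servo_tool(
  motion=[
    [-1, 0, 0.003, 0, 0, 0, 0],
    [-1, 0, 0.006, 0, 0, 0, 0],
    [-1, 0, 0.006, 0, 0, 0, 0],
  ],
)

```text
clock: 11.72
eef_pos: [446.5, -103.8, 18.9]
tcp_rot: [-1.57, -0.0, 1.49]
contact_force: [0.2, -0.6, 0.2]
opening: -0.001
```

Request:
servo_tool(
  motion=[
    [-1, 0, 0.002, 0, 0, 0, 0],
    [-1, 0, 0.004, 0, 0, 0, 0],
    [-1, 0, 0.004, 0, 0, 0, 0],
  ],
)

```text
clock: 12.1
eef_pos: [446.6, -103.8, 15.1]
tcp_rot: [-1.571, -0.0, 1.49]
contact_force: [0.1, 0.0, 0.4]
opening: -0.002
```

Request:
servo_tool(
  motion=[
    [-1, 0, 0.002, 0, 0, 0, 0],
    [-1, 0, 0.004, 0, 0, 0, 0],
    [-1, 0, 0.004, 0, 0, 0, 0],
  ],
)

```text
clock: 12.48
eef_pos: [446.9, -103.9, 12.5]
tcp_rot: [-1.571, 0.0, 1.49]
contact_force: [-5.6, 1.3, 25.1]
opening: -0.003
```

Deck contact comes at TCP z≈13.5, so the real fingertips sit about 34 mm above the reported TCP. I'll use eef_z = tip_z − 34.

```bash
python3 - <<'E'
from h import *
print(rel(453.6,-237.5,49,1.49,[446.9,-103.9,11,1.49]))
E
```

```text
[-0.1326 -0.038  -0.0175 -0.    ]
```

Request:
servo_tool(
  motion=[
    [-1, 0, -0.06, 0, 0, 0, 0],
    [1, 0, -0.12, 0, 0, 0, 0],
    [1, -0.06, -0.14, -0.017, 0, 0, 0],
    [1, -0.12, -0.14, -0.017, 0, 0, 0],
    [1, -0.132, -0.14, -0.017, 0, 0, 0],
    [1, -0.132, -0.14, -0.017, 0, 0, 0],
    [1, -0.132, -0.1, -0.017, 0, 0, 0],
    [1, -0.132, -0.07, -0.017, 0, 0, 0],
    [1, -0.132, -0.05, -0.017, 0, 0, 0],
    [1, -0.132, -0.044, -0.017, 0, 0, 0],
    [1, -0.132, -0.038, -0.017, 0, 0, 0],
    [1, -0.132, -0.038, -0.017, 0, 0, 0],
  ],
  grip_force=40,
)

```text
clock: 13.98
eef_pos: [453.3, -236.5, 49.4]
tcp_rot: [-1.571, 0.0, 1.491]
contact_force: [0.7, -0.4, -0.3]
opening: 0.998
```

Request:
servo_tool(
  motion=[
    [-1, 0, 0, 0, 0, 0, 0],
    [-1, 0, 0, 0, 0, 0, 0],
    [-1, 0, 0, 0, 0, 0, 0],
    [-1, 0, 0, 0, 0, 0, 0],
    [-1, 0, 0, 0, 0, 0, 0],
    [-1, 0, 0, 0, 0, 0, 0],
    [-1, 0, 0, 0, 0, 0, 0],
  ],
  grip_force=40,
)

```text
clock: 14.85
eef_pos: [453.1, -236.9, 49.5]
tcp_rot: [-1.571, 0.0, 1.49]
contact_force: [-1.5, 0.5, 5.5]
opening: 0.181
```

Request:
servo_tool(
  motion=[
    [-1, -0.006, 0, 0, 0, 0, 0],
    [-1, -0.012, 0, 0, 0, 0, 0],
    [-1, -0.018, 0, 0, 0, 0, 0],
    [-1, -0.022, 0, 0, 0, 0, 0],
    [-1, -0.022, 0, 0, 0, 0, 0],
  ],
  grip_force=60,
)

```text
clock: 15.48
eef_pos: [451.3, -257.7, 49.5]
tcp_rot: [-1.57, -0.002, 1.489]
contact_force: [0.2, 8.3, 9.3]
opening: 0.171
```

Request:
servo_tool(
  motion=[
    [-1, -0.003, 0, 0, 0, 0, 0],
    [-1, -0.003, 0, 0, 0, 0, 0],
  ],
)

```text
clock: 15.72
eef_pos: [451.1, -259.4, 49.5]
tcp_rot: [-1.57, -0.004, 1.489]
contact_force: [1.3, 14.9, 10.7]
opening: 0.171
```

Request:
servo_tool(
  motion=[
    [-1, -0.002, 0, 0, 0, 0, 0],
    [-1, 0.008, 0, 0, 0, 0, 0],
    [-1, 0.016, 0, 0, 0, 0, 0],
    [-1, 0.024, 0, 0, 0, 0, 0],
    [-1, 0.027, 0, 0, 0, 0, 0],
    [-1, 0.027, 0, 0, 0, 0, 0],
  ],
)

```text
clock: 16.48
eef_pos: [453.3, -236.0, 49.5]
tcp_rot: [-1.571, 0.002, 1.491]
contact_force: [-3.1, -6.8, 4.5]
opening: 0.17
```

Request:
servo_tool(
  motion=[
    [-1, 0.003, 0, 0, 0, 0, 0],
    [-1, 0.003, 0, 0, 0, 0, 0],
  ],
)

```text
clock: 16.73
eef_pos: [453.5, -233.3, 49.5]
tcp_rot: [-1.571, 0.002, 1.491]
contact_force: [-2.6, -8.3, 4.0]
opening: 0.17
```

Request:
servo_tool(
  motion=[
    [-1, 0.002, 0, 0, 0, 0, 0],
    [-1, 0.002, 0, 0, 0, 0, 0],
  ],
)

```text
clock: 16.98
eef_pos: [453.6, -232.5, 49.5]
tcp_rot: [-1.571, 0.004, 1.492]
contact_force: [-5.9, -15.4, 2.4]
opening: 0.167
```

Request:
servo_tool(
  motion=[
    [-1, 0.002, 0, 0, 0, 0, 0],
    [-1, 0.002, 0, 0, 0, 0, 0],
  ],
)

```text
clock: 17.23
eef_pos: [453.7, -232.4, 49.6]
tcp_rot: [-1.572, 0.007, 1.493]
contact_force: [-8.9, -27.1, -0.3]
opening: 0.17
```

Request:
servo_tool(
  motion=[
    [-1, -0.01, 0, 0, 0, 0, 0],
    [-1, -0.02, 0, 0, 0, 0, 0],
    [-1, -0.028, 0, 0, 0, 0, 0],
    [-1, -0.033, 0, 0, 0, 0, 0],
    [-1, -0.033, 0, 0, 0, 0, 0],
  ],
)

```text
clock: 17.85
eef_pos: [451.2, -259.1, 49.5]
tcp_rot: [-1.57, -0.003, 1.489]
contact_force: [1.3, 10.7, 10.8]
opening: 0.166
```

Request:
servo_tool(
  motion=[
    [-1, 0.01, 0, 0, 0, 0, 0],
    [-1, 0.02, 0, 0, 0, 0, 0],
    [-1, 0.028, 0, 0, 0, 0, 0],
    [-1, 0.032, 0, 0, 0, 0, 0],
    [-1, 0.032, 0, 0, 0, 0, 0],
  ],
)

```text
clock: 18.48
eef_pos: [453.7, -232.4, 49.6]
tcp_rot: [-1.572, 0.006, 1.493]
contact_force: [-6.9, -22.7, 0.0]
opening: 0.164
```

Request:
servo_tool(
  motion=[
    [-1, -0.01, 0, 0, 0, 0, 0],
    [-1, -0.02, 0, 0, 0, 0, 0],
    [-1, -0.028, 0, 0, 0, 0, 0],
    [-1, -0.032, 0, 0, 0, 0, 0],
    [-1, -0.032, 0, 0, 0, 0, 0],
  ],
)

```text
clock: 19.1
eef_pos: [451.1, -259.1, 49.5]
tcp_rot: [-1.57, -0.003, 1.489]
contact_force: [1.4, 11.6, 10.4]
opening: 0.167
```

Request:
servo_tool(
  motion=[
    [-1, 0.01, 0, 0, 0, 0, 0],
    [-1, 0.02, 0, 0, 0, 0, 0],
    [-1, 0.028, 0, 0, 0, 0, 0],
    [-1, 0.032, 0, 0, 0, 0, 0],
    [-1, 0.032, 0, 0, 0, 0, 0],
  ],
)

```text
clock: 19.73
eef_pos: [453.7, -232.5, 49.6]
tcp_rot: [-1.572, 0.006, 1.493]
contact_force: [-6.7, -23.1, 0.6]
opening: 0.169
```

Request:
servo_tool(
  motion=[
    [-1, -0.01, 0, 0, 0, 0, 0],
    [-1, -0.02, 0, 0, 0, 0, 0],
    [-1, -0.028, 0, 0, 0, 0, 0],
    [-1, -0.032, 0, 0, 0, 0, 0],
    [-1, -0.032, 0, 0, 0, 0, 0],
  ],
)

```text
clock: 20.35
eef_pos: [451.1, -260.7, 49.5]
tcp_rot: [-1.571, -0.0, 1.49]
contact_force: [-2.4, 0.2, 7.6]
opening: 0.169
```

Request:
servo_tool(
  motion=[
    [-1, -0.01, 0, 0, 0, 0, 0],
    [-1, -0.02, 0, 0, 0, 0, 0],
    [-1, -0.028, 0, 0, 0, 0, 0],
    [-1, -0.034, 0, 0, 0, 0, 0],
    [-1, -0.034, 0, 0, 0, 0, 0],
  ],
)

```text
clock: 20.98
eef_pos: [448.2, -292.4, 49.5]
tcp_rot: [-1.57, -0.004, 1.489]
contact_force: [0.1, 13.9, 13.0]
opening: 0.168
```

Request:
servo_tool(
  motion=[
    [1, 0.002, 0, 0, 0, 0, 0],
    [1, 0.002, 0, 0, 0, 0, 0],
    [1, 0.002, 0, 0, 0, 0, 0],
    [1, 0.002, -0.05, 0, 0, 0, 0],
    [1, 0.002, -0.1, 0, 0, 0, 0],
    [1, 0.002, -0.1, 0, 0, 0, 0],
  ],
  grip_force=40,
)

```text
clock: 21.72
eef_pos: [450.9, -294.4, 153.0]
tcp_rot: [-1.577, 0.004, 1.49]
contact_force: [-0.2, -0.1, 0.6]
opening: 1.002
```

```bash
python3 - <<'E'
from h import *
print(rel(498.5,-216.5,32,1.49))
E
```

```text
[ 8.15e-02  1.21e-01 -4.11e-02 -1.00e-04]
```

Request:
servo_tool(
  motion=[
    [1, 0.05, 0, -0.043, 0, 0, 0],
    [1, 0.081, 0, -0.043, 0, 0, 0],
    [1, 0.081, 0.03, -0.043, 0, 0, 0],
    [1, 0.081, 0.07, -0.043, 0, 0, 0],
    [1, 0.081, 0.1, -0.043, 0, 0, 0],
    [1, 0.081, 0.112, -0.043, 0, 0, 0],
    [1, 0.081, 0.117, -0.043, 0, 0, 0],
    [1, 0.081, 0.117, -0.043, 0, 0, 0],
  ],
)

```text
clock: 22.72
eef_pos: [498.3, -215.6, 32.6]
tcp_rot: [-1.571, 0.0, 1.49]
contact_force: [0.0, -0.2, 0.9]
opening: 1.001
```

Request:
servo_tool(
  motion=[
    [-1, 0, 0, 0, 0, 0, 0],
    [-1, 0, 0, 0, 0, 0, 0],
    [-1, 0, 0, 0, 0, 0, 0],
    [-1, 0, 0, 0, 0, 0, 0],
    [-1, 0, 0, 0, 0, 0, 0],
    [-1, 0, 0, 0, 0, 0, 0],
  ],
)

```text
clock: 23.48
eef_pos: [498.5, -216.5, 32.9]
tcp_rot: [-1.572, 0.002, 1.491]
contact_force: [-1.7, -4.7, 2.3]
opening: 0.288
```

Request:
servo_tool(
  motion=[
    [-1, 0, 0, -0.02, 0, 0, 0],
    [-1, 0, 0, -0.04, 0, 0, 0],
    [-1, 0, 0, -0.06, 0, 0, 0],
    [-1, 0, 0, -0.08, 0, 0, 0],
    [-1, 0, 0, -0.1, 0, 0, 0],
    [-1, 0, 0, -0.12, 0, 0, 0],
    [-1, 0, 0, -0.138, 0, 0, 0],
    [-1, 0, 0, -0.148, 0, 0, 0],
    [-1, 0, 0, -0.152, 0, 0, 0],
    [-1, 0, 0, -0.152, 0, 0, 0],
  ],
)

```text
clock: 24.72
eef_pos: [647.5, -229.4, 32.9]
tcp_rot: [-1.567, 0.002, 1.491]
contact_force: [-9.4, -7.6, 10.0]
opening: 0.287
```

```bash
python3 - <<'E'
from h import *
s=r.sense();print(s["eef_pos"],s["contact_force"])
im=cv2.cvtColor(r.grab_frame("scene"),cv2.COLOR_RGB2BGR);cv2.imwrite("pics/s10.png",im)
im2=cv2.cvtColor(r.grab_frame("top"),cv2.COLOR_RGB2BGR);cv2.imwrite("pics/t10.png",im2)
for n,i in(("scene",im),("top",im2)):
    h=cv2.cvtColor(i,cv2.COLOR_BGR2HSV);g=cv2.inRange(h,(24,70,30),(48,255,255))
    k,_,st,ce=cv2.connectedComponentsWithStats(g)
    for j in range(1,k):
        if st[j,4]>60:print(n,ce[j].round(1),st[j],onz(n,*ce[j],44).round(),onz(n,*ce[j],113).round())
E
```

```text
[ 647.45801544 -229.39225826   32.88326009] [-9.41707541 -7.64446185  9.98410203]
scene [117.    3.1] [110   0  18   9 115] [-857.  613.   44.] [-764.  545.  113.]
scene [98.2 15.1] [ 90   8  18  15 186] [-863.  504.   44.] [-770.  442.  113.]
scene [351.5 168.5] [340 161  24  17 260] [502. 341.  44.] [528. 287. 113.]
scene [334.7 199.7] [323 191  25  19 276] [523. 194.  44.] [548. 147. 113.]
scene [270.8 281. ] [265 273  14  18 103] [ 520. -169.   44.] [ 545. -198.  113.]
scene [264.7 299.6] [250 287  29  26 395] [ 540. -229.   44.] [ 565. -255.  113.]
scene [248.7 315. ] [235 302  28  28 397] [ 530. -294.   44.] [ 555. -316.  113.]
scene [232.2 336. ] [218 323  29  28 427] [ 529. -370.   44.] [ 554. -389.  113.]
top [264.5 229.4] [259 217  13  29 267] [563. 170.  44.] [549. 161. 113.]
top [346.7 228.7] [340 218  14  24 259] [564. -78.  44.] [550. -74. 113.]
top [367.8 231.1] [365 223   8  21  82] [ 556. -142.   44.] [ 543. -135.  113.]
top [216.1 239. ] [209 225  16  29 350] [534. 315.  44.] [522. 298. 113.]
top [626.  350.8] [609 349  31   4  99] [ 204. -874.   44.] [ 209. -830.  113.]
```

Request:
servo_tool(
  motion=[
    [-1, 0, 0, -0.002, 0, 0, 0],
    [-1, 0, 0, -0.002, 0, 0, 0],
  ],
)

```text
clock: 25.08
eef_pos: [647.3, -229.3, 32.8]
tcp_rot: [-1.564, 0.002, 1.491]
contact_force: [-17.8, -6.6, 15.3]
opening: 0.293
```

Request:
servo_tool(
  motion=[
    [1, 0, 0, 0, 0, 0, 0],
    [1, 0, 0, 0, 0, 0, 0],
    [1, 0, 0, 0, 0, 0, 0],
    [1, 0, -0.05, 0, 0, 0, 0],
    [1, 0, -0.11, 0, 0, 0, 0],
    [0.3, 0.06, -0.15, 0.03, 0, 0, 0],
    [0.3, 0.12, -0.15, 0.06, 0, 0, 0],
    [0.3, 0.18, -0.15, 0.09, 0, 0, 0],
    [0.3, 0.24, -0.15, 0.12, 0, 0, 0],
    [0.3, 0.3, -0.15, 0.15, 0, 0, 0],
    [0.3, 0.35, -0.15, 0.18, 0, 0, 0],
    [0.3, 0.35, -0.15, 0.18, 0, 0, 0],
  ],
)

```text
clock: 26.58
eef_pos: [498.7, 138.3, 182.3]
tcp_rot: [-1.571, -0.001, 1.493]
contact_force: [0.2, -0.4, 0.1]
opening: 0.649
```

```bash
python3 - <<'E'
from h import *
s=r.sense();print(s["eef_pos"],s["contact_force"],s["opening"])
im2=cv2.cvtColor(r.grab_frame("top"),cv2.COLOR_RGB2BGR);cv2.imwrite("pics/t11.png",im2)
im=cv2.cvtColor(r.grab_frame("scene"),cv2.COLOR_RGB2BGR);cv2.imwrite("pics/s11.png",im)
h=cv2.cvtColor(im2,cv2.COLOR_BGR2HSV);g=cv2.inRange(h,(24,70,30),(48,255,255))
k,l,st,ce=cv2.connectedComponentsWithStats(g)
for j in range(1,k):
    if st[j,4]>60:
        c=cv2.minAreaRect(np.argwhere(l==j)[:,::-1].astype(np.float32));print(ce[j].round(1),st[j],c[1],round(c[2]),onz("top",*ce[j],44).round(1))
c=cv2.resize(im2[180:300,190:470],None,fx=2.85,fy=2.85,interpolation=cv2.INTER_CUBIC);cv2.imwrite("pics/c11.png",c)
E
```

```text
[498.7369113  138.27897841 182.3360289 ] [ 0.23428427 -0.44908092  0.09982675] 0.6487595894630931
[346.2 231.7] [340 218  13  29 330] (28.0, 12.0) 90 [554.9 -76.3  44. ]
[371.  237.2] [365 223  13  29 346] (28.0, 12.0) 90 [ 537.8 -150.7   44. ]
[394.  237.6] [387 224  14  29 359] (28.0, 13.0) 90 [ 536.3 -219.6   44. ]
[415.9 240.9] [409 227  15  29 359] (12.920490264892578, 28.8226318359375) 6 [ 526.1 -285.2   44. ]
[441.2 241.1] [434 227  15  29 376] (13.632970809936523, 28.31463050842285) 3 [ 525.2 -360.9   44. ]
[626.3 350.7] [610 349  30   4  95] (3.0, 29.0) 90 [ 204.2 -875.    44. ]
```

View pics/c11.png

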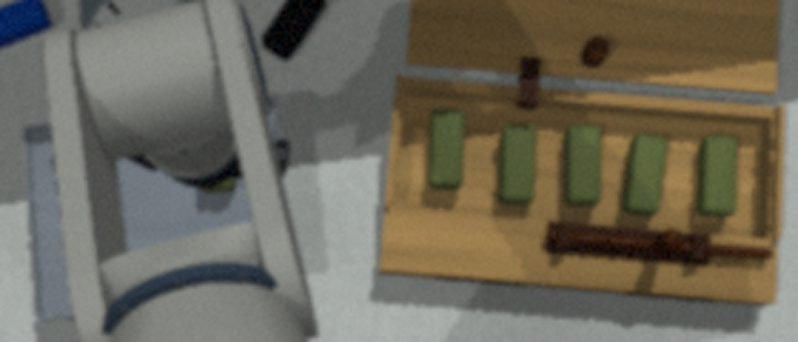

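Chest is open with five bars in it, at c11 (447,150), (517,163), (583,165), (645,175) and (717,175). Next I'll pick the second bar.

```bash
python3 - <<'E'
from h import *
print(rel(537.8,-150.7,60,1.49))
E
```

```text
[-0.2849  0.1223 -0.0609  0.0199]
```

Request:
servo_tool(
  motion=[
    [0.3, -0.06, 0, -0.02, 0, 0, 0],
    [0.3, -0.12, 0, -0.04, 0, 0, 0],
    [0.3, -0.18, 0, -0.061, 0, 0, 0],
    [0.3, -0.24, 0, -0.061, 0, 0, 0],
    [0.3, -0.285, 0.02, -0.061, 0, 0.02, 0],
    [0.3, -0.285, 0.06, -0.061, 0, 0.02, 0],
    [0.3, -0.285, 0.1, -0.061, 0, 0.02, 0],
    [0.3, -0.285, 0.122, -0.061, 0, 0.02, 0],
    [0.3, -0.285, 0.122, -0.061, 0, 0.02, 0],
  ],
  grip_force=60,
)

```text
clock: 27.8
eef_pos: [536.7, -153.9, 58.6]
tcp_rot: [-1.567, -0.0, 1.486]
contact_force: [0.1, 0.9, 0.6]
opening: 0.647
```

```bash
cat >needle.py <<'E'
from h import *
import sys
n=sys.argv[1]
im2=cv2.cvtColor(r.grab_frame("top"),cv2.COLOR_RGB2BGR);cv2.imwrite(f"pics/t{n}.png",im2)
im=cv2.cvtColor(r.grab_frame("scene"),cv2.COLOR_RGB2BGR);cv2.imwrite(f"pics/s{n}.png",im)
# rectified dial: world patch 140mm square at z=70, world +x up, +y left
C=np.array([669.2,239.3]);z=70;S=560
def warp(nm,i):
    src=np.float32([pix(nm,[C[0]+a,C[1]+b,z]) for a,b in((70,70),(70,-70),(-70,-70),(-70,70))])
    M=cv2.getPerspectiveTransform(src,np.float32([[0,0],[S,0],[S,S],[0,S]]));return cv2.warpPerspective(i,M,(S,S),flags=cv2.INTER_CUBIC)
c=np.hstack([cv2.resize(warp("top",im2),(400,400)),cv2.resize(warp("scene",im),(400,400))])
cv2.imwrite(f"pics/n{n}.png",c)
for nm,i in(("top",im2),("scene",im)):
    h=cv2.cvtColor(i,cv2.COLOR_BGR2HSV);g=cv2.inRange(h,(24,70,30),(48,255,255))
    k,l,st,ce=cv2.connectedComponentsWithStats(g)
    for j in range(1,k):
        if st[j,4]>60 and onz(nm,*ce[j],100)[1]>50:print("panbar",nm,ce[j].round(1),st[j,4],onz(nm,*ce[j],112).round(1))
s=r.sense();print(s["clock"],s["eef_pos"],s["contact_force"],s["opening"])
E
python3 needle.py 12; python3 -c "
from h import *
print(rel(537.8,-150.7,-19,1.49))"
```

```text
panbar top [263.3 230.4] 336 [546.2 164.1 112. ]
panbar top [216.2 239.1] 353 [521.3 297.9 112. ]
panbar scene [98.1 15. ] 189 [-771.8  443.2  112. ]
panbar scene [351.3 168.5] 259 [527.1 287.4 112. ]
panbar scene [336.5 199. ] 279 [551.1 153.6 112. ]
27.9 [ 538.57961182 -154.06770303   60.80234668] [-0.14894267 -0.31765929 -0.10070808] 0.6495664302979428
[ 0.0033  0.0798  0.0011 -0.0212]
```

View pics/n12.png

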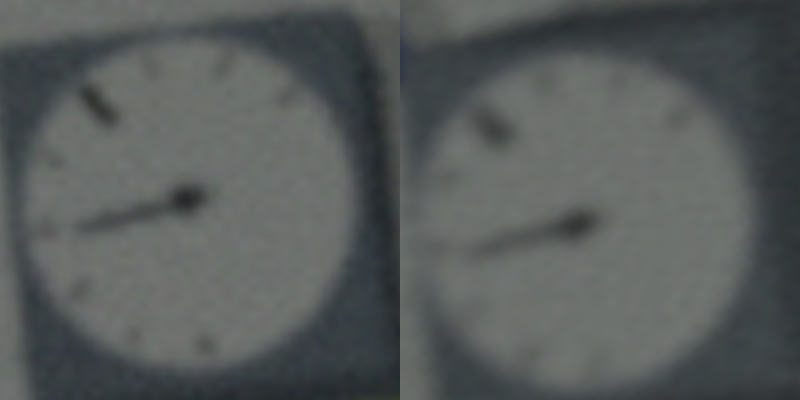

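Needle lies at (80,230) around centre (188,200), and the thick mark is at (98,105). That gives about 1.42 rad (283 g), so roughly two more bars are needed.

Request:
servo_tool(
  motion=[
    [0.3, 0.003, 0.03, 0.001, 0, 0, 0],
    [0.3, 0.003, 0.055, 0.001, 0, 0, 0],
    [0.3, 0.003, 0.07, 0.001, 0, 0, 0],
    [0.3, 0.003, 0.079, 0.001, 0, 0, 0],
    [0.3, 0.003, 0.079, 0.001, 0, 0, 0],
    [-1, 0.003, 0.079, 0.001, 0, 0, 0],
    [-1, 0.003, 0.079, 0.001, 0, 0, 0],
    [-1, 0.003, 0.079, 0.001, 0, 0, 0],
    [-1, 0.003, 0.079, 0.001, 0, 0, 0],
    [-1, 0.003, 0.079, 0.001, 0, 0, 0],
  ],
  grip_force=60,
)

```text
clock: 29.15
eef_pos: [538.2, -150.6, -17.7]
tcp_rot: [-1.573, 0.0, 1.487]
contact_force: [-0.4, 0.3, 6.4]
opening: 0.411
```

```bash
cat >>needle.py <<'E'
g=cv2.GaussianBlur(cv2.cvtColor(warp("top",im2),cv2.COLOR_BGR2GRAY),(0,0),3).astype(float)
def ang(th):  # clockwise from the zero tick
    a=th-np.radians(6.7);rr=np.arange(40,140,4)
    return np.mean([g[int(280+q*np.cos(a)),int(263-q*np.sin(a))] for q in rr])
T=np.arange(0,3.6,.02);v=[ang(t) for t in T];i=int(np.argmin(v));print("needle",T[i],"min",v[i],"med",np.median(v))
E
python3 needle.py 13;python3 -c "
from h import *
print(rel(434,144,110,1.657,[537.8,-150.7,-19,1.49]))"
```

```text
panbar top [263.3 230.5] 339 [546.  164.1 112. ]
panbar top [216.2 239. ] 352 [521.6 298.1 112. ]
panbar scene [116.9   3.2] 115 [-765.2  545.8  112. ]
panbar scene [98.2 15. ] 188 [-771.4  443.4  112. ]
panbar scene [351.3 168.4] 263 [527.1 287.6 112. ]
panbar scene [336.5 199. ] 278 [551.  153.5 112. ]
29.25 [ 538.22530402 -150.60494713  -17.72323589] [0.54551662 0.25747786 6.76157031] 0.4127815139961042
needle 1.42 min 79.84 med 113.14
[ 0.2854 -0.129   0.1272 -0.9568]
```

Request:
servo_tool(
  motion=[
    [-1, 0, -0.04, 0, 0, 0, 0],
    [-1, 0, -0.09, 0, 0, 0, 0],
    [-1, 0, -0.128, 0, 0, 0, 0],
    [-1, 0.05, -0.128, 0.02, 0, -0.2, 0],
    [-1, 0.1, -0.128, 0.04, 0, -0.4, 0],
    [-1, 0.15, -0.128, 0.065, 0, -0.6, 0],
    [-1, 0.2, -0.128, 0.09, 0, -0.8, 0],
    [-1, 0.25, -0.128, 0.115, 0, -0.95, 0],
    [-1, 0.285, -0.128, 0.127, 0, -0.95, 0],
    [-1, 0.285, -0.128, 0.127, 0, -0.95, 0],
    [-1, 0.285, -0.128, 0.127, 0, -0.95, 0],
  ],
)

```text
clock: 30.62
eef_pos: [434.8, 144.1, 109.4]
tcp_rot: [-1.571, 0.0, 1.653]
contact_force: [0.3, -0.0, -1.6]
opening: 0.411
```

```bash
python3 -c "
from h import *
s=r.sense();print(s['eef_pos'],s['tcp_rot'],s['contact_force'],s['opening'],rel(434,144,52,1.657))"
```

```text
[434.79373883 144.14760525 109.3781463 ] [-1.57110025e+00  2.08124546e-04  1.65326353e+00] [ 0.2537953  -0.04894461 -1.5531222 ] 0.4108146883324588 [-0.0001  0.0574  0.0008 -0.0214]
```

Request:
servo_tool(
  motion=[
    [-1, 0, 0.03, 0, 0, 0, 0],
    [-1, 0, 0.05, 0, 0, 0, 0],
    [-1, 0, 0.056, 0, 0, 0, 0],
    [-1, 0, 0.059, 0, 0, 0, 0],
    [-1, 0, 0.059, 0, 0, 0, 0],
  ],
)

```text
clock: 31.25
eef_pos: [435.0, 144.1, 50.6]
tcp_rot: [-1.571, 0.0, 1.652]
contact_force: [-1.7, -1.9, 0.5]
opening: 0.412
```

Request:
servo_tool(
  motion=[
    [0.2, 0, 0, 0, 0, 0, 0],
    [0.3, 0, 0, 0, 0, 0, 0],
    [0.3, 0, 0, 0, 0, 0, 0],
    [0.3, 0, -0.03, 0, 0, 0, 0],
    [0.3, 0, -0.07, 0, 0, 0, 0],
    [0.3, 0, -0.1, 0, 0, 0, 0],
    [0.3, -0.05, -0.1, 0, 0, 0.2, 0],
    [0.3, -0.1, -0.1, -0.02, 0, 0.4, 0],
    [0.3, -0.15, -0.1, -0.04, 0, 0.6, 0],
    [0.3, -0.2, -0.1, -0.06, 0, 0.8, 0],
    [0.3, -0.25, -0.1, -0.08, 0, 0.95, 0],
    [0.3, -0.3, -0.1, -0.09, 0, 0.95, 0],
  ],
)

```text
clock: 32.75
eef_pos: [549.9, -149.0, 150.3]
tcp_rot: [-1.572, -0.0, 1.486]
contact_force: [0.4, 0.4, 0.2]
opening: 0.651
```

Request:
servo_tool(
  motion=[
    [0.3, -0.06, 0, 0, 0, 0, 0],
    [0.3, -0.06, 0, 0, 0, 0, 0],
  ],
)

```text
clock: 33.0
eef_pos: [543.6, -210.7, 150.1]
tcp_rot: [-1.571, 0.001, 1.483]
contact_force: [0.2, 0.1, 0.5]
opening: 0.649
```

```bash
python3 needle.py 14;python3 -c "
from h import *
im=cv2.imread('pics/t14.png');h=cv2.cvtColor(im,cv2.COLOR_BGR2HSV);g=cv2.inRange(h,(24,70,30),(48,255,255));g[:,:300]=0;g[300:]=0
k,l,st,ce=cv2.connectedComponentsWithStats(g)
for j in range(1,k):
  if st[j,4]>60: print(ce[j].round(1),st[j],onz('top',*ce[j],44).round(1))
print(rel(536.3,-219.6,60,1.49))"
```

```text
panbar top [263.4 230.6] 340 [545.6 163.9 112. ]
panbar top [216.3 239.1] 354 [521.3 297.6 112. ]
panbar top [270.3 268.7] 349 [436.3 142.1 112. ]
panbar scene [98.2 15.1] 189 [-771.2  443.1  112. ]
panbar scene [351.2 168.9] 259 [527.8 285.8 112. ]
panbar scene [303.5 188.9] 275 [441.7 131.7 112. ]
panbar scene [336.4 199.3] 276 [551.6 152.5 112. ]
33.1 [ 543.53764761 -207.31052359  149.99574416] [-0.06169356  0.832118    0.48136305] 0.6511403182036127
needle 1.94 min 77.96 med 110.25999999999999
[346.3 231.6] [340 218  14  29 338] [555.2 -76.6  44. ]
[-0.0129  0.09    0.0062 -0.0289]
```

Needle now reads 1.94 rad (388 g) with the bar lying at (436,142). Next is bar 2.

Request:
servo_tool(
  motion=[
    [0.3, -0.013, 0.0, 0.006, 0, 0, 0],
    [0.3, -0.013, 0.05, 0.006, 0, 0, 0],
    [0.3, -0.013, 0.1, 0.006, 0, 0, 0],
    [0.3, -0.013, 0.13, 0.006, 0, 0, 0],
    [0.3, -0.013, 0.155, 0.006, 0, 0, 0],
    [0.3, -0.013, 0.167, 0.006, 0, 0, 0],
    [0.3, -0.013, 0.167, 0.006, 0, 0, 0],
    [-1, -0.013, 0.167, 0.006, 0, 0, 0],
    [-1, -0.013, 0.167, 0.006, 0, 0, 0],
    [-1, -0.013, 0.167, 0.006, 0, 0, 0],
    [-1, -0.013, 0.167, 0.006, 0, 0, 0],
    [-1, -0.013, 0.167, 0.006, 0, 0, 0],
  ],
)

```text
clock: 34.6
eef_pos: [537.9, -219.9, -15.3]
tcp_rot: [-1.573, 0.001, 1.487]
contact_force: [-0.9, 0.4, 7.4]
opening: 0.409
```

```bash
python3 -c "
from h import *
print(rel(427,214,110,1.657))"
```

```text
[ 0.4231 -0.1253  0.1469 -0.9755]
```

Request:
servo_tool(
  motion=[
    [-1, 0, -0.04, 0, 0, 0, 0],
    [-1, 0, -0.09, 0, 0, 0, 0],
    [-1, 0, -0.125, 0, 0, 0, 0],
    [-1, 0.05, -0.125, 0.017, 0, -0.2, 0],
    [-1, 0.1, -0.125, 0.034, 0, -0.4, 0],
    [-1, 0.15, -0.125, 0.05, 0, -0.6, 0],
    [-1, 0.2, -0.125, 0.07, 0, -0.8, 0],
    [-1, 0.25, -0.125, 0.09, 0, -0.97, 0],
    [-1, 0.3, -0.125, 0.105, 0, -0.97, 0],
    [-1, 0.35, -0.125, 0.12, 0, -0.97, 0],
    [-1, 0.4, -0.125, 0.14, 0, -0.97, 0],
    [-1, 0.423, -0.125, 0.147, 0, -0.97, 0],
  ],
)

```text
clock: 36.1
eef_pos: [425.0, 216.6, 108.8]
tcp_rot: [-1.572, -0.001, 1.658]
contact_force: [-0.6, 0.3, -1.9]
opening: 0.414
```

Request:
servo_tool(
  motion=[
    [-1, 0, 0, 0, 0, 0, 0],
    [-1, 0, 0, 0, 0, 0, 0],
  ],
)

```text
clock: 36.35
eef_pos: [425.9, 213.8, 108.4]
tcp_rot: [-1.571, 0.0, 1.656]
contact_force: [0.7, -0.2, -1.3]
opening: 0.411
```

```bash
python3 -c "
from h import *
s=r.sense();print(s['contact_force'],s['opening'],rel(427,214,52,1.657))"
```

```text
[ 0.68090331 -0.1900869  -1.31940072] 0.4105354991733729 [ 0.0001  0.0564 -0.0012 -0.0044]
```

Request:
servo_tool(
  motion=[
    [-1, 0, 0.03, 0, 0, 0, 0],
    [-1, 0, 0.05, 0, 0, 0, 0],
    [-1, 0, 0.055, 0, 0, 0, 0],
    [-1, 0, 0.057, 0, 0, 0, 0],
    [-1, 0, 0.057, 0, 0, 0, 0],
  ],
)

```text
clock: 36.98
eef_pos: [426.3, 214.1, 51.8]
tcp_rot: [-1.571, -0.0, 1.656]
contact_force: [-0.1, -1.5, 0.2]
opening: 0.412
```

Request:
servo_tool(
  motion=[
    [0.2, 0, 0, 0, 0, 0, 0],
    [0.3, 0, 0, 0, 0, 0, 0],
    [0.3, 0, 0, 0, 0, 0, 0],
    [0.3, 0, -0.03, 0, 0, 0, 0],
    [0.3, 0, -0.07, 0, 0, 0, 0],
    [0.3, 0, -0.1, 0, 0, 0, 0],
    [0.3, -0.05, -0.1, 0, 0, 0.2, 0],
    [0.3, -0.1, -0.1, -0.02, 0, 0.4, 0],
    [0.3, -0.15, -0.1, -0.04, 0, 0.6, 0],
    [0.3, -0.2, -0.1, -0.06, 0, 0.8, 0],
    [0.3, -0.25, -0.1, -0.08, 0, 0.95, 0],
    [0.3, -0.3, -0.1, -0.09, 0, 0.95, 0],
  ],
)

```text
clock: 38.48
eef_pos: [542.1, -78.7, 151.3]
tcp_rot: [-1.572, -0.0, 1.49]
contact_force: [1.4, 0.1, 0.5]
opening: 0.652
```

Request:
servo_tool(
  motion=[
    [0.3, -0.06, 0, 0, 0, 0, 0],
    [0.3, -0.09, 0, 0, 0, 0, 0],
  ],
)

```text
clock: 38.72
eef_pos: [533.5, -169.3, 151.1]
tcp_rot: [-1.571, 0.0, 1.489]
contact_force: [-0.1, 0.3, 0.2]
opening: 0.651
```

```bash
python3 needle.py 15; python3 -c "
from h import *
print(rel(498.5+149,-216.5-12,100,1.49))"
```

```text
panbar top [263.5 230.9] 337 [544.7 163.5 112. ]
panbar top [216.5 239.2] 350 [521.  297.1 112. ]
panbar top [270.5 268.6] 336 [436.5 141.5 112. ]
panbar top [245.9 272.2] 348 [426.5 210.6 112. ]
panbar scene [98.2 15. ] 189 [-771.6  443.6  112. ]
panbar scene [351.4 169.6] 260 [529.8 283.5 112. ]
panbar scene [312.6 174.2] 261 [433.7 198.6 112. ]
panbar scene [303.9 189.7] 262 [444.8 129.6 112. ]
panbar scene [336.5 200. ] 275 [553.2 150.3 112. ]
38.825 [ 533.55938655 -169.41153806  151.15582926] [ 1.18141841  0.40627615 -0.53623359] 0.6504401204856183
needle 2.72 min 77.28 med 110.12
[-0.0494  0.0512 -0.1185 -0.0158]
```

Needle is at 2.72 rad, past the thick mark at 2.5, so the weighing is done. Next I'll shut the hatch.

Request:
servo_tool(
  motion=[
    [1, -0.03, 0, -0.05, 0, 0, 0],
    [1, -0.049, 0, -0.1, 0, 0, 0],
    [1, -0.049, 0, -0.118, 0, 0, 0],
    [1, -0.049, 0.03, -0.118, 0, 0, 0],
    [1, -0.049, 0.07, -0.118, 0, 0, 0],
    [1, -0.049, 0.1, -0.118, 0, 0, 0],
    [1, -0.049, 0.115, -0.118, 0, 0, 0],
    [1, -0.049, 0.117, -0.118, 0, 0, 0],
    [1, -0.049, 0.117, -0.118, 0, 0, 0],
  ],
  grip_force=40,
)

```text
clock: 39.95
eef_pos: [648.3, -225.0, 35.3]
tcp_rot: [-1.572, 0.0, 1.49]
contact_force: [-0.5, -0.2, 1.4]
opening: 0.997
```

Request:
servo_tool(
  motion=[
    [-1, 0, 0, 0, 0, 0, 0],
    [-1, 0, 0, 0, 0, 0, 0],
    [-1, 0, 0, 0, 0, 0, 0],
    [-1, 0, 0, 0, 0, 0, 0],
    [-1, 0, 0, 0, 0, 0, 0],
    [-1, 0, 0, 0, 0, 0, 0],
  ],
)

```text
clock: 40.7
eef_pos: [647.5, -229.4, 35.5]
tcp_rot: [-1.572, 0.006, 1.49]
contact_force: [-5.2, -17.7, 5.1]
opening: 0.288
```

Request:
servo_tool(
  motion=[
    [-1, -0.002, 0, 0.015, 0, 0, 0],
    [-1, -0.003, 0, 0.035, 0, 0, 0],
    [-1, -0.003, 0, 0.055, 0, 0, 0],
    [-1, -0.003, 0, 0.075, 0, 0, 0],
    [-1, -0.003, 0, 0.095, 0, 0, 0],
    [-1, -0.003, 0, 0.115, 0, 0, 0],
    [-1, -0.003, 0, 0.135, 0, 0, 0],
    [-1, -0.003, 0, 0.147, 0, 0, 0],
    [-1, -0.003, 0, 0.151, 0, 0, 0],
    [-1, -0.003, 0, 0.152, 0, 0, 0],
  ],
)

```text
clock: 41.95
eef_pos: [498.1, -216.5, 35.5]
tcp_rot: [-1.576, 0.001, 1.49]
contact_force: [6.9, 0.8, 1.9]
opening: 0.288
```

Request:
servo_tool(
  motion=[
    [-1, 0, 0, 0.001, 0, 0, 0],
    [-1, 0, 0, 0.001, 0, 0, 0],
  ],
)

```text
clock: 42.2
eef_pos: [498.1, -216.5, 35.5]
tcp_rot: [-1.577, 0.001, 1.49]
contact_force: [7.8, 0.7, 2.2]
opening: 0.29
```

Request:
servo_tool(
  motion=[
    [1, 0, 0, 0, 0, 0, 0],
    [1, 0, 0, 0, 0, 0, 0],
    [1, 0, 0, 0, 0, 0, 0],
    [1, 0, -0.05, 0, 0, 0, 0],
    [1, 0, -0.11, 0, 0, 0, 0],
    [1, 0, -0.12, 0, 0, 0, 0],
    [1, 0, -0.12, 0, 0, 0, 0],
  ],
)

```text
clock: 43.08
eef_pos: [494.8, -215.8, 154.6]
tcp_rot: [-1.572, 0.0, 1.49]
contact_force: [0.4, 0.3, -0.9]
opening: 1.0
```

```bash
python3 -c "
from h import *
print(r.sense()['eef_pos'],rel(449,-292.4,49,1.49))"
```

```text
[ 494.84794373 -215.78885379  154.59889115] [-0.0801  0.1056  0.0395  0.0004]
```

Request:
servo_tool(
  motion=[
    [1, -0.05, 0, 0.03, 0, 0, 0],
    [1, -0.08, 0, 0.04, 0, 0, 0],
    [1, -0.08, 0.01, 0.04, 0, 0, 0],
    [1, -0.08, 0.05, 0.04, 0, 0, 0],
    [1, -0.08, 0.08, 0.04, 0, 0, 0],
    [1, -0.08, 0.1, 0.04, 0, 0, 0],
    [1, -0.08, 0.105, 0.04, 0, 0, 0],
    [1, -0.08, 0.105, 0.04, 0, 0, 0],
  ],
)

```text
clock: 44.08
eef_pos: [448.2, -291.4, 48.5]
tcp_rot: [-1.569, -0.001, 1.49]
contact_force: [-0.0, 0.4, 0.4]
opening: 1.003
```

Request:
servo_tool(
  motion=[
    [-1, 0, 0, 0, 0, 0, 0],
    [-1, 0, 0, 0, 0, 0, 0],
    [-1, 0, 0, 0, 0, 0, 0],
    [-1, 0, 0, 0, 0, 0, 0],
    [-1, 0, 0, 0, 0, 0, 0],
    [-1, 0, 0, 0, 0, 0, 0],
    [-1, 0, 0, 0, 0, 0, 0],
  ],
  grip_force=60,
)

```text
clock: 44.95
eef_pos: [448.6, -292.4, 49.7]
tcp_rot: [-1.571, 0.0, 1.49]
contact_force: [-1.5, 0.7, 6.6]
opening: 0.171
```

Gripped. I'll push it home: 60 mm, to y≈−232.5.

Request:
servo_tool(
  motion=[
    [-1, 0.01, 0, 0, 0, 0, 0],
    [-1, 0.02, 0, 0, 0, 0, 0],
    [-1, 0.03, 0, 0, 0, 0, 0],
    [-1, 0.04, 0, 0, 0, 0, 0],
    [-1, 0.05, 0, 0, 0, 0, 0],
    [-1, 0.057, 0, 0, 0, 0, 0],
    [-1, 0.06, 0, 0, 0, 0, 0],
    [-1, 0.062, 0, 0, 0, 0, 0],
    [-1, 0.062, 0, 0, 0, 0, 0],
  ],
)

```text
clock: 46.08
eef_pos: [453.8, -232.5, 49.7]
tcp_rot: [-1.572, 0.003, 1.491]
contact_force: [-3.4, -12.1, 2.2]
opening: 0.171
```

Request:
servo_tool(
  motion=[
    [-1, 0.001, 0, 0, 0, 0, 0],
    [-1, 0.001, 0, 0, 0, 0, 0],
  ],
)

```text
clock: 46.32
eef_pos: [453.8, -232.5, 49.7]
tcp_rot: [-1.572, 0.005, 1.492]
contact_force: [-4.5, -18.6, 0.8]
opening: 0.171
```

Request:
servo_tool(
  motion=[
    [-1, -0.002, 0, 0, 0, 0, 0],
    [1, -0.002, 0, 0, 0, 0, 0],
    [1, -0.002, 0, 0, 0, 0, 0],
    [1, -0.002, 0, 0, 0, 0, 0],
    [1, -0.002, -0.05, 0, 0, 0, 0],
    [1, -0.002, -0.11, 0, 0, 0, 0],
    [1, 0.05, -0.14, 0, 0, 0, 0],
    [1, 0.11, -0.14, 0, 0, 0, 0],
    [1, 0.17, -0.14, 0, 0, 0, 0],
    [1, 0.2, -0.14, 0, 0, 0, 0],
    [1, 0.2, -0.14, 0, 0, 0, 0],
    [1, 0.2, -0.14, 0, 0, 0, 0],
  ],
)

```text
clock: 47.82
eef_pos: [469.5, -30.3, 189.1]
tcp_rot: [-1.571, 0.0, 1.491]
contact_force: [0.1, 0.5, 0.1]
opening: 0.997
```

```bash
python3 needle.py 16; python3 -c "
import cv2,numpy as np
a=cv2.imread('pics/s16.png');b=cv2.imread('pics/t16.png')
c=np.hstack([cv2.resize(a[100:420,110:440],(400,388)),cv2.resize(b[160:300,340:480],(388,388),interpolation=cv2.INTER_CUBIC)]);cv2.imwrite('pics/c16.png',cv2.convertScaleAbs(c,alpha=1.5))"
```

```text
panbar top [263.5 230.8] 336 [545.  163.6 112. ]
panbar top [216.4 239.3] 350 [520.9 297.4 112. ]
panbar top [270.5 268.7] 341 [436.2 141.5 112. ]
panbar top [245.8 272.3] 347 [426.1 210.8 112. ]
panbar scene [117.1   3.1] 116 [-764.8  546.7  112. ]
panbar scene [98.2 15. ] 188 [-771.5  443.4  112. ]
panbar scene [351.4 169.5] 261 [529.6 283.8 112. ]
panbar scene [312.5 174.2] 266 [433.2 198.6 112. ]
panbar scene [304.3 189.7] 262 [445.6 130.4 112. ]
panbar scene [336.5 200. ] 275 [553.1 150.1 112. ]
47.925 [469.51148704 -30.8870545  189.12987421] [-0.06589492  0.22701791  0.02043316] 0.9997165136785418
needle 2.72 min 76.96 med 108.62
```

View pics/c16.png

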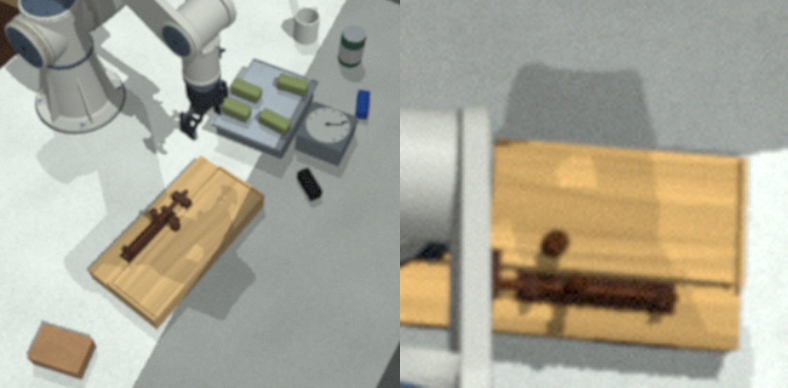

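The hatch is shut (left crop (180,225)) and the bolt is home in the strap (180,200). Four bars are on the pan, and the mug, canister and carton stand where they were.

```bash
python3 -c "
from rig import r
print(r.sign_off())"
```

```text
the job is handed in; nothing more can be done
None
```

The job is finished and handed in, at about 48 s of the 210 s allowed.

- **Bolt and hatch:** The bolt came free after three full to-and-fro strokes. I drew it the full 60 mm and slid the hatch open 150 mm to its stop.
- **Weighing:** Two bars were already on the pan, with the needle at 1.42 rad. The first bar I added brought it to 1.94 rad and the second to 2.72 rad, past the thick mark at 2.5, so I stopped there. The other three bars stayed in the chest.
- **Closing up:** The hatch is shut to its stop. The bolt is pushed home until it stopped, at the same position (y = −232.5 mm) as in the loosening strokes.

**Last checks:** The final pictures show four bars on the pan, the needle still at 2.72 rad and the robot touching nothing. By eye, the canister, mug and carton have not moved.

**What went wrong or disagreed:**
- **Fingertip height:** The real fingertips sit about 34 mm above the reported tool point. My first two grasps at the bolt knob therefore missed: the first closed on top of the ball, pressed with about 16 N and pushed the bolt some 9 mm towards home; the second closed above it. Touching the deck with about 25 N gave me the correction I used from then on.
- **Knocked bar:** One of the bars already on the pan shifted by several millimetres during the run while the arm was not close to it. It stayed on the pan.

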